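Test the herb chopper's spring on the counter scale

TASK

Take the taller of the two springs off the green chopping board, stand it upright in the middle of the counter scale's round plate and let go of it. Then press its cap straight down from above until the top of the cap is level with the scale's height pointer, hold it there for two seconds so that the force can be read on the dial, and let it come up again, leaving it standing on the plate. Be gentle: the dial's needle must never run past 27 newtons, and leave the short spring, the pepper mill and the mug where they are.

Things in the scene. Friction and masses are not known exactly. Their poses are not given: they have to be found in the camera images.
- tall_mid (a point): The spring to test: loose steel coil spring, 88 mm tall, 0.2 kg, on the green board. From below: round foot 48 mm across, 8 mm thick; open coil 34 mm across; round cap 40 mm across, 18 mm thick (best gripped there). This point lies on its axis half-way up, 44 mm above the underside, and does not go down with the cap; z is the axis, up.
- tall_top (a point): Centre of the top face of the tall spring's cap, 44 mm above tall_mid when relaxed. The cap slides down along the axis by at most 45 mm, against 2 N at the start plus 0.45 N per mm, and springs back.
- board: Green chopping board, fixed, 280 mm (its x) by 200 mm, 15 mm thick; origin at the centre of its underside. Both springs start upright on it. It lies on the robot's left or right, the scale on the other side.
- plate_top (a point): Centre of the upper face of the scale's round steel plate, 120 mm across, 70 mm above the table. Under load the plate sinks 0.2 mm per newton (this point stays). The white scale is fixed, 160 mm wide. This point's x axis runs, roughly away from the robot, to the height pointer and then to the sloped dial (95 mm high).
- mark (a point): Inner tip of the fixed height pointer, a level steel finger 12 mm wide, 4 mm thick, at half its thickness: press the cap's top to this height. It ends 45 mm from the plate's axis; its 10 mm upright rod stands 78 mm from it along the plate's x axis and ends 6 mm above the finger. It is 18 to 32 mm lower than the top of the relaxed spring on the plate.
- dial (a joint): Needle of the scale's dial, in rad: 0 unloaded, 0.1 rad for each newton on the plate (the spring's own weight included).
- short_mid (a point): Bystander: the other loose spring, of the same make and widths but only 56 mm tall. The point is on its axis, 28 mm above its underside. It stands on the green board, at least 95 mm from the tall one.
- mill: Bystander: loose wooden pepper mill, 58 mm across, 153 mm tall; origin at the centre of its underside.
- mug: Bystander: loose white mug, 76 mm across with a handle, 85 mm tall; origin at the centre of its underside.
Things that resemble listed ones, but are neither listed nor needed, are in the scene too. What is shaped like the part that bears tall_mid but turquoise or yellow is not meant.

How it is judged:
By the outcome, as a careful person would: the job done as asked, in the order asked, and still so for the second after the job is handed in, with the robot touching nothing.
It also fails if it takes over 48 s, if anything falls off the work surface, if the arm or the gripper's body presses on something with over 40 N, if the wrist force passes 120 N, or if a joint passes its speed limit or range.

ROBOT

A 6-joint arm with a two-finger parallel gripper is mounted at the origin on the work surface. World frame = base frame: x ahead of the robot, y to its left, z up, the work surface at z = 0. Lengths are in m, angles in rad, forces in N, time in s.
With the tool pointing down it reaches from about 0.425 to 0.925 m from the base axis. Payload 12.5 kg.
Tool frame: the origin (TCP) lies on the centre line of the jaws, within the pads' length; the fingertips stand 19 mm ahead of it and the grasp point (between the pads) is the TCP; z points along the fingers, y is the line along which they close (so a half turn about z gives the same grasp; the last joint's range is limited). The gripper opens to 85 mm and grips with 20 to 120 N. Pads are 22 mm wide; open, the fingers measure 114 mm over their backs; the gripper's body (76 mm by 85 mm) begins 54 mm behind the grasp point. The pads swing forward as they close: fully open they stand 13 mm farther back than shut.
Start: joints at [-1.252, 0.491, 1.559, -0, 1.092, -0.106], TCP at [0.258, -0.569, 0.25] pointing down, gripper open.
Joint ranges: [-3.1, 3.1], [-0.84, 2.19], [0.05, 2.79], [-1.13, 4.28], [0.06, 2.93], [-2.69, 2.69]. Speed limits (rad/s): [2.22, 2.22, 2.79, 3.14, 3.14, 3.14].

INTERFACE

Orientations are given as a 3x3 rotation matrix whose columns are the frame's x, y, z axes.
In Python, from plant import manip, vision gives the robot as it stands. The module is installed in compiled form; this text tells all that it offers.
- The arm moves only by the tool jog_arm, never from a script. Its argument "motion" is text: rows parted by semicolons, each of 7 numbers parted by spaces: the shift along the tool's x, y, z in mm, then the turn, a rotation vector about the tool's x, y, z in degrees, then the finger opening in mm, from 0 to 85.4. In form: x y z ax ay az jaw; .... A call has 1 to 12 rows; each row is the pose to reach, as a shift and turn from the pose commanded when the call began, along the tool's axes at that moment; what a row does not reach only later rows make up. A row lasts 1/10 s, in which the tool goes at most 50 mm and 8.59 degrees, less where a joint would pass 70% of its speed; a pose out of reach is approached as far as the arm can. A call with a gripper value outside its range is refused whole. The fingers move at their own pace and stop on an object; "force" is the grip in N (left out, the last holds). Time passes only in rows, so rows that repeat a pose let the fingers close. It gives the time, the measured TCP pose, the force, the opening and the grip force at its end, in the units of the state.
- manip.state(): the state, without advancing time (a new reading comes with each control period).
- vision.snapshot(name): name is "scene" or "top"; returns the picture (400x640x3 uint8, red, green, blue); there is no depth.
- vision.get_calibration(name): a dict with "fovy" (degrees; the focal length in pixels is half the picture's height over the tangent of half this angle, whatever the lens; pixels are square), "cx", "cy" (the principal point, pixels), "position" and "attitude" of the camera in the world. Camera axes: x right, y up, looking along -z (the intrinsics and any distortion apply to the point x, -y, -z); pixel columns grow to the right and rows downward; lengths in m; the calibration is good to about 2 mm. A picture is of the moment at which its call begins. get_calibration takes no time and is no camera call.
- manip.sign_off(): hands the job in; it is judged then, once.
The state is a dict: "t": time; "joint_positions": joint angles; "qvel": joint speeds; "joint_torque": joint torques, N m; "tcp_pos": TCP position; "tcp_rot": TCP orientation; "ft_force": force on the tool from outside, world axes, zero at the start; "ft_torque": the same for the moment, N m; "opening": finger opening in m; "grasp_force": force on a finger pad.
Only numpy, scipy, OpenCV 4.12 (cv2) and the standard library are available. Lean on these libraries where they do the work, as an engineer would, in place of code of your own. Each camera call takes 0.05 s, during which the arm holds its last target. There are 200 camera calls.

## Working session

There is one attempt and no reset: what is moved stays moved. The work goes in short steps, Python scripts to look and compute and a tool call to move; the robot and the scene stay as the last step left them, time stands still between calls to the robot, and variables do not carry over. Pictures are saved under pics/ and viewed, at most 13 in all, crops included, and the job is handed in when it is done.

Besides the shell and the picture viewer there is one more tool, called as name(argument=value, ...) on one line, values as JSON. jog_arm: Moves the arm, as the interface text tells. Its arguments: {"type":"object","properties":{"motion":{"type":"string"},"force":{"type":"number"}},"required":["motion"]}

```bash
mkdir -p pics; python3 - <<'E'
from plant import manip, vision
import cv2
for n in("scene","top"):
    im=vision.snapshot(n); cv2.imwrite(f"pics/{n}0.png",im[:,:,::-1]); print(n,vision.get_calibration(n))
s=manip.state(); print(s)
E
```

```text
scene {'fovy': 46.92010147298397, 'cx': 319.4845162495341, 'cy': 199.3396934886813, 'position': array([ 1.24764388, -0.55125923,  0.77799667]), 'attitude': array([[ 0.60325609, -0.5236526 ,  0.60155636],
       [ 0.79726326,  0.37580663, -0.47237767],
       [ 0.02129293,  0.76456349,  0.64419662]])}
top {'fovy': 53.559832377796745, 'cx': 322.0123937039123, 'cy': 196.19057139056028, 'position': array([ 0.53388368, -0.05927094,  0.99062119]), 'attitude': array([[-0.01066011,  0.99668942, -0.08060121],
       [-0.99990918, -0.00996033,  0.00907909],
       [ 0.00824622,  0.08069068,  0.99670508]])}
{'t': 0.1, 'joint_positions': array([-1.25158149e+00,  4.91488274e-01,  1.55941388e+00, -1.25773156e-05,
        1.09171148e+00, -1.05596625e-01]), 'qvel': array([-0.00093091, -0.00198376, -0.00195109,  0.00057913, -0.00126924,
       -0.00031022]), 'joint_torque': array([ 2.98694162e-03, -6.19450235e+01, -2.62026125e+01, -6.95256767e-05,
        2.87264564e-03,  5.82718258e-06]), 'tcp_pos': array([ 0.25755187, -0.56925268,  0.24978427]), 'tcp_rot': array([[ 9.11114081e-01,  4.12154124e-01, -3.31002316e-04],
       [ 4.12154246e-01, -9.11113574e-01,  9.65898725e-04],
       [ 9.65184397e-05, -1.01646794e-03, -9.99999479e-01]]), 'ft_force': array([-0.07683037,  0.56768095,  0.14653589]), 'ft_torque': array([ 0.02588743, -0.03517772, -0.06484746]), 'grasp_force': 0.0, 'opening': 0.08523212642582288}
```

View pics/scene0.png

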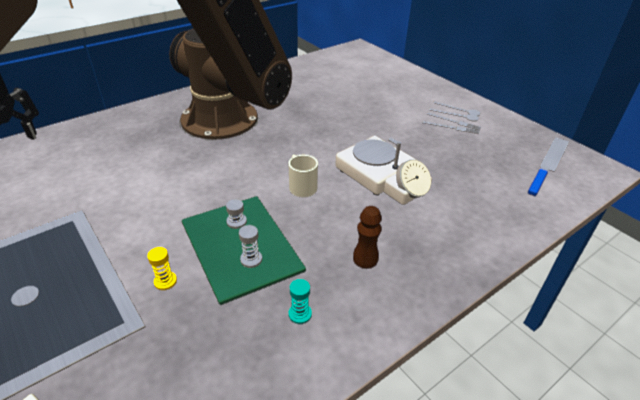

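View pics/top0.png

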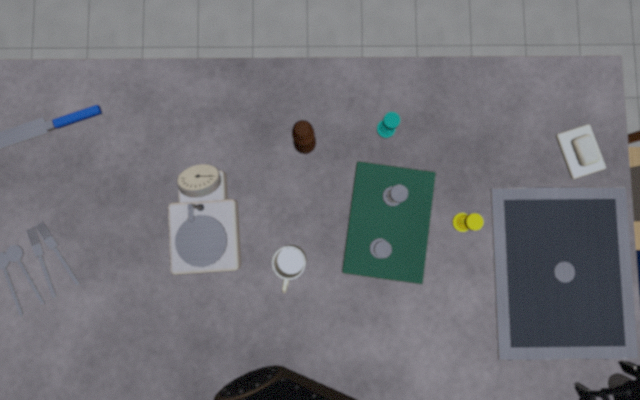

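The scene view shows the tall spring on the board (cap near (249,232)), the short one at (235,205), and the scale at (380,160). In the top view the tall cap is near (399,192), the short one at (380,249), the plate centre near (201,241) and the pointer near (195,208). Next I'll take zoomed crops.

```bash
cat > h.py <<'E'
import numpy as np, cv2
from plant import manip, vision
def ray(n,u,v):
    c=vision.get_calibration(n); f=200/np.tan(np.radians(c["fovy"]/2))
    d=c["attitude"]@np.array([(u-c["cx"])/f,-(v-c["cy"])/f,-1.]); return c["position"],d
def onz(n,u,v,z):
    p,d=ray(n,u,v); return p+d*(z-p[2])/d[2]
def proj(n,P):
    c=vision.get_calibration(n); f=200/np.tan(np.radians(c["fovy"]/2))
    q=c["attitude"].T@(np.asarray(P)-c["position"]); return c["cx"]-f*q[0]/q[2], c["cy"]+f*q[1]/q[2]
def two(a,b):
    (p,d),(q,e)=ray("top",*a),ray("scene",*b)
    s=np.linalg.lstsq(np.c_[d,-e],q-p,rcond=None)[0]; A,B=p+s[0]*d,q+s[1]*e
    return (A+B)/2,np.linalg.norm(A-B)
def crop(im,x,y,w,h,k): return cv2.resize(im[y:y+h,x:x+w],None,fx=k,fy=k,interpolation=cv2.INTER_CUBIC)
E
python3 - <<'E'
from h import *
t=cv2.imread("pics/top0.png"); s=cv2.imread("pics/scene0.png")
a=np.hstack([crop(t,375,175,40,30,10),crop(t,160,160,80,60,5)])
b=np.hstack([crop(s,220,215,57,57,7)[:300],np.zeros((300,1,3),np.uint8),crop(s,355,130,80,60,5)])
b=b[:,:800]; b=np.pad(b,((0,0),(0,800-b.shape[1]),(0,0)))
cv2.imwrite("pics/c1.png",np.vstack([a,b]))
# plate centre & cap from masks
hsv=cv2.cvtColor(t,cv2.COLOR_BGR2HSV)
g=((hsv[...,1]>90)&(hsv[...,0]>60)&(hsv[...,0]<95)).astype(np.uint8)
n,l,st,ce=cv2.connectedComponentsWithStats(g); 
for i in range(1,n):
    if st[i,4]>100: print("green",st[i],ce[i])
i=1+np.argmax(st[1:,4]); cs=cv2.findContours((l==i).astype(np.uint8),cv2.RETR_CCOMP,cv2.CHAIN_APPROX_NONE)[0]
for c in cs:
    if len(c)>15: print(len(c),cv2.minAreaRect(c))
print("tall",onz("top",399,192,.103),"foot",onz("top",391,197,.02),"plate",onz("top",201,241,.07))
E
```

```text
green [377 112  24  26 424] [388.15801887 124.52830189]
green [ 343  162   92  121 7813] [388.79905286 222.65710994]
370 ((388.99542236328125, 222.20089721679688), (79.33223724365234, 111.34323120117188), 7.650651931762695)
67 ((380.2500305175781, 248.25003051757812), (24.748737335205078, 22.62741470336914), 45.0)
73 ((394.75006103515625, 194.25001525878906), (24.041629791259766, 27.577163696289062), 45.0)
tall [ 0.61340136 -0.24089621  0.103     ] foot [ 0.60868113 -0.23783796  0.02      ] plate [0.50754825 0.21224803 0.07      ]
```

View pics/c1.png

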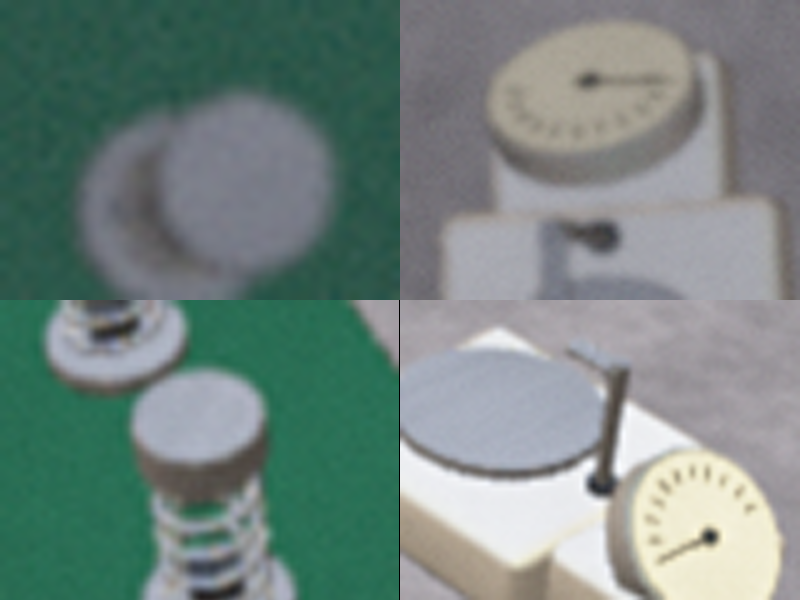

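The cap top centre is at about (399.2,192.9) in the top view and (248.2,231.2) in the scene view. The pointer tip is near (388,140) in the scene view, and the finger hides part of the plate. Next: plate, pointer and triangulation.

```bash
python3 - <<'E'
from h import *
t=cv2.imread("pics/top0.png"); s=cv2.imread("pics/scene0.png")
print("tall_top",two((399.2,192.9),(248.2,231.2)))
print("short top",onz("top",381,249,.071),"mill",onz("top",302,128,.153),"mug",onz("top",290,260,.085))
out=[]
for n,im,(x,y,w,h),k in(("top",t,(160,190,80,90),5),("scene",s,(335,128,80,70),5)):
    c=crop(im,x,y,w,h,k); hs=cv2.cvtColor(c,cv2.COLOR_BGR2HSV)
    # plate is darker than body: Otsu inside the white body region
    v=cv2.GaussianBlur(c[...,2],(9,9),0); print(n,np.percentile(v,[5,25,50,75,95]))
    seed=c[int((241-y)*k) if n=="top" else int((153-y)*k), int((201-x)*k) if n=="top" else int((375-x)*k)].astype(int); print(seed)
    m=(np.abs(c.astype(int)-seed).max(2)<22).astype(np.uint8)
    m=cv2.morphologyEx(m,cv2.MORPH_OPEN,np.ones((13,13)))
    nn,l,st,ce=cv2.connectedComponentsWithStats(m); i=1+np.argmax(st[1:,4])
    cs=cv2.findContours((l==i).astype(np.uint8),0,cv2.CHAIN_APPROX_NONE)[0]; hull=cv2.convexHull(max(cs,key=len))
    e=cv2.fitEllipse(hull); print(e, "px",[(e[0][0]+.5)/k-.5+x,(e[0][1]+.5)/k-.5+y])
    cv2.ellipse(c,e,(0,0,255),1); out.append(np.pad(c,((0,450-c.shape[0]),(0,0),(0,0))))
cv2.imwrite("pics/c2.png",np.hstack(out))
E
```

```text
tall_top (array([ 0.61190644, -0.24050942,  0.10271443]), np.float64(0.0019648420540298115))
short top [ 0.48470704 -0.20238492  0.071     ] mill [ 0.74911468 -0.02544762  0.153     ] mug [0.46304972 0.00643026 0.085     ]
top [113. 120. 125. 162. 167.]
[135 125 122]
((198.38211059570312, 233.19091796875), (259.8606262207031, 323.7584533691406), 163.08352661132812) px [199.27642211914062, 236.23818359375]
scene [133. 162. 169. 199. 238.]
[188 174 169]
((189.15260314941406, 102.26756286621094), (147.68283081054688, 226.693359375), 106.70970916748047) px [372.43052062988284, 148.0535125732422]
```

View pics/c2.png

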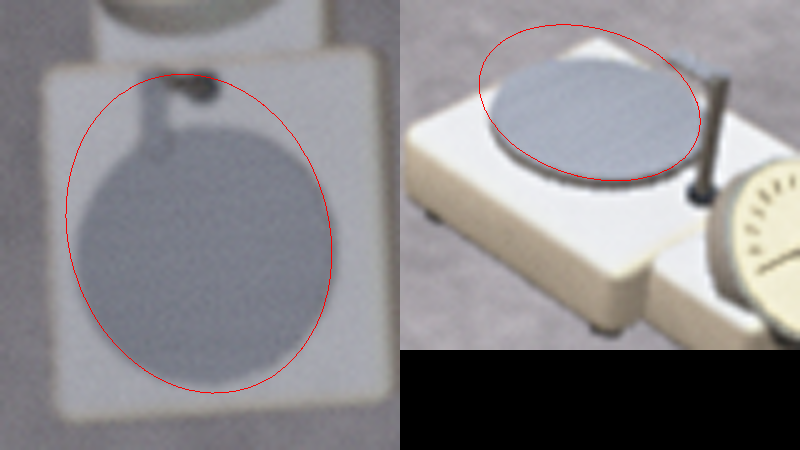

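The automatic ellipse fits are off. By eye, the top-view plate spans x 79–334, y 127–384 in the crop (centre px (200.9,240.7)) with the finger tip at px (191.2,220.2). In the scene view the plate centre is at px (374.2,151.2) and the tip at about (388.6,139.2).

```bash
python3 - <<'E'
from h import *
pt=onz("top",200.9,240.7,.07); ps=onz("scene",374.2,151.2,.07)
print("plate",pt,ps,two((200.9,240.7),(374.2,151.2)))
print("tip",two((191.2,220.2),(388.6,139.2)))
rod=onz("top",200.2,207.2,.062); print("rod",rod,np.linalg.norm((rod-pt)[:2]),np.degrees(np.arctan2(*(rod-pt)[1::-1])))
a,b=onz("top",160+45/5,190+70/5,.06),onz("top",160+62/5,190+420/5,.06); print("edge dir",np.degrees(np.arctan2(*(a-b)[1::-1])))
th=np.arctan2(*(rod-pt)[1::-1])
for z in(.12,.126,.13,.135,.14):
    P=pt+[.045*np.cos(th),.045*np.sin(th),0]; P[2]=z; Q=P+ps-pt; Q[2]=z
    print(z,proj("top",P),proj("scene",Q))
R=manip.state()["tcp_rot"]; p=manip.state()["tcp_pos"]
print("to tall top, tool mm",1000*R.T@(np.array([.612,-.2405,.2])-p))
E
```

```text
plate [0.5082381  0.21248742 0.07      ] [0.51087589 0.21280324 0.07      ] (array([0.50872961, 0.21375955, 0.06826868]), np.float64(0.001822235811140686))
tip (array([0.55413267, 0.21614593, 0.13015256]), np.float64(0.00028114025264642704))
rod [0.58598377 0.21756907 0.062     ] 0.07791156880358883 3.739673968088944
edge dir 3.928982887774692
0.12 (np.float64(193.06687348479133), np.float64(220.78262053043636)) (np.float64(388.5192608709997), np.float64(142.82215535922603))
0.126 (np.float64(192.1938595097525), np.float64(220.73059006652255)) (np.float64(388.79101931645675), np.float64(140.87598191876958))
0.13 (np.float64(191.60508009524287), np.float64(220.69549960181553)) (np.float64(388.973167499409), np.float64(139.571544239592))
0.135 (np.float64(190.86135579611474), np.float64(220.65117462946225)) (np.float64(389.20195949432457), np.float64(137.93307113475473))
0.14 (np.float64(190.10887846678838), np.float64(220.6063279882298)) (np.float64(389.43199055332104), np.float64(136.28572458496853))
to tall top, tool mm [ 458.43468733 -153.39317109   49.98446422]
```

jog_arm(motion="30 -10 0 0 0 2 85; 70 -23 0 0 0 4 85; 115 -38 5 0 0 6 85; 160 -53 10 0 0 8 85; 205 -68 15 0 0 10 85; 250 -83 20 0 0 12 85; 295 -98 25 0 0 14 85; 340 -113 30 0 0 16 85; 385 -128 35 0 0 18 85; 425 -142 40 0 0 20 85; 458 -153 45 0 0 20.5 85; 458.4 -153.4 50 0 0 20.5 85")

```text
t: 1.3
tcp_pos: [0.6144, -0.2376, 0.1995]
tcp_rot: [[0.998, 0.07, 0.0], [0.07, -0.998, 0.001], [0.0, -0.001, -1.0]]
ft_force: [0.6, 0.1, -0.0]
opening: 0.0854
grasp_force: 0.0
```

jog_arm(motion="0 0 0 0 0 0 85; 0 0 0 0 0 0 85; 0 0 0 0 0 0 85")

```text
t: 1.6
tcp_pos: [0.6114, -0.2418, 0.2006]
tcp_rot: [[0.998, 0.066, 0.0], [0.066, -0.998, -0.0], [0.0, 0.0, -1.0]]
ft_force: [0.5, 0.9, 1.0]
opening: 0.0852
grasp_force: 0.0
```

```bash
python3 - <<'E'
from h import *
s=vision.snapshot("scene")[:,:,::-1]; t=vision.snapshot("top")[:,:,::-1]
cv2.imwrite("pics/c3.png",np.hstack([crop(s,200,150,100,130,4),crop(t,340,140,100,130,4)]))
st=manip.state(); print(st["t"],st["tcp_pos"],st["tcp_rot"].round(3),st["ft_force"])
print(1000*st["tcp_rot"].T@(np.array([.612,-.2405,.0945])-st["tcp_pos"]))
E
```

```text
1.7 [ 0.61156387 -0.2416794   0.20072958] [[ 0.998  0.066  0.   ]
 [ 0.066 -0.998 -0.   ]
 [ 0.     0.    -1.   ]] [-0.32534042  0.38154814 -0.22778006]
[  0.47134401  -1.18627877 106.2293557 ]
```

View pics/c3.png

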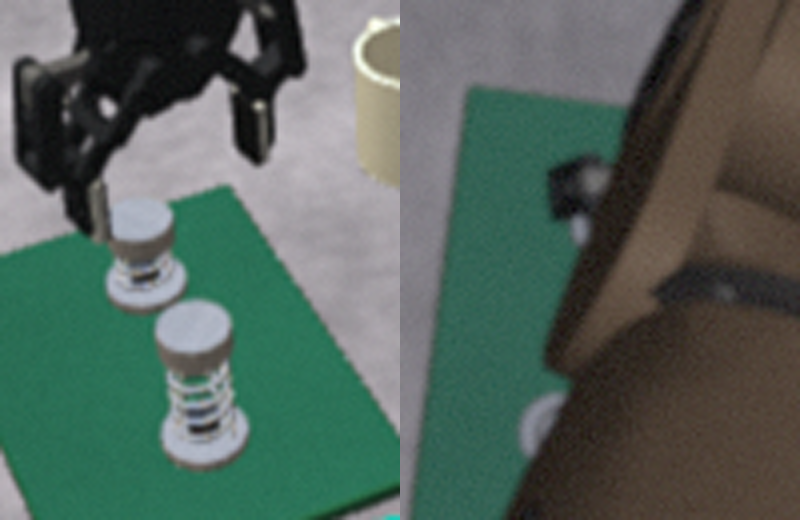

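The scene view shows the open gripper straddling the tall spring, whose cap top is at crop (193,322), with the short spring behind it at (140,215) clear of the fingers. I'll descend and grip.

jog_arm(motion="0 -1 20 0 0 0 85; 0 -1 45 0 0 0 85; 0 -1 70 0 0 0 85; 0 -1 90 0 0 0 85; 0 -1 100 0 0 0 85; 0 -1 107 0 0 0 85; 0 -1 107 0 0 0 85; 0 -1 107 0 0 0 60; 0 -1 107 0 0 0 50; 0 -1 107 0 0 0 45; 0 -1 107 0 0 0 40; 0 -1 107 0 0 0 34", force=30)

```text
t: 2.9
tcp_pos: [0.6121, -0.2397, 0.0937]
tcp_rot: [[0.998, 0.067, 0.0], [0.067, -0.998, -0.0], [0.0, 0.0, -1.0]]
ft_force: [-0.5, 0.7, 1.9]
opening: 0.039
grasp_force: 29.9
```

jog_arm(motion="0 0 0 0 0 0 34; 0 0 0 0 0 0 34; 0 0 0 0 0 0 34; 0 0 0 0 0 0 34; 0 0 0 0 0 0 34", force=30)

```text
t: 3.4
tcp_pos: [0.612, -0.2398, 0.0933]
tcp_rot: [[0.998, 0.067, 0.0], [0.067, -0.998, -0.0], [0.0, 0.0, -1.0]]
ft_force: [-0.2, 0.6, 2.5]
opening: 0.0391
grasp_force: 30.0
```

jog_arm(motion="0 0 -5 0 0 0 34; 0 0 -15 0 0 0 34; 0 0 -35 0 0 0 34; 0 0 -60 0 0 0 34; 0 0 -85 0 0 0 34; 0 0 -110 0 0 0 34; 0 0 -135 0 0 0 34; 0 0 -150 0 0 0 34; 0 0 -157 0 0 0 34; 0 0 -157 0 0 0 34; 0 0 -157 0 0 0 34; 0 0 -157 0 0 0 34")

```text
t: 4.6
tcp_pos: [0.6117, -0.2397, 0.2492]
tcp_rot: [[0.998, 0.067, -0.002], [0.067, -0.998, 0.001], [-0.002, -0.001, -1.0]]
ft_force: [-0.1, 0.6, -2.4]
opening: 0.0394
grasp_force: 30.6
```

```bash
python3 - <<'E'
from h import *
s=vision.snapshot("scene")[:,:,::-1]; cv2.imwrite("pics/c4.png",crop(s,190,110,110,130,4))
st=manip.state(); print(st["t"],st["tcp_pos"],st["ft_force"],st["opening"])
print(1000*st["tcp_rot"].T@(np.array([.509,.2125,.25])-st["tcp_pos"]))
E
```

```text
4.65 [ 0.61174155 -0.23968626  0.24929914] [ 0.19827977 -0.59063503 -2.02976882] 0.03894842848424766
[-7.22756860e+01 -4.58044633e+02 -2.63245152e-01]
```

View pics/c4.png

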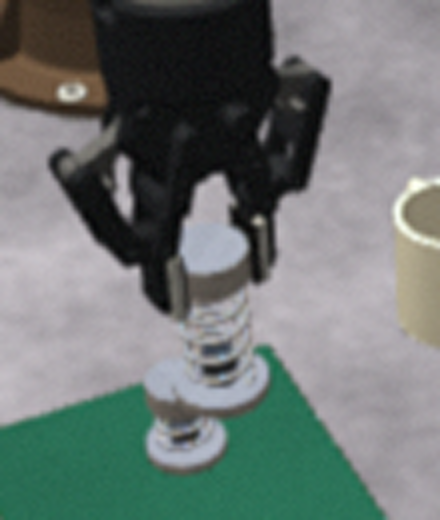

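The spring hangs upright in the pads, cap at crop (215,250) and foot at (225,390), and the short spring stayed put. I'll carry it over to the scale.

jog_arm(motion="-1 -6 0 0 0 0 34; -3 -20 0 0 0 0 34; -6 -40 0 0 0 0 34; -10 -66 0 0 0 0 34; -15 -96 0 0 0 0 34; -20 -128 0 0 0 0 34; -25 -160 0 0 0 0 34; -30 -192 0 0 0 0 34; -35 -224 0 0 0 0 34; -40 -256 0 0 0 0 34; -45 -288 0 0 0 0 34; -50 -320 0 0 0 0 34")

```text
t: 5.85
tcp_pos: [0.5392, 0.0786, 0.2505]
tcp_rot: [[0.998, 0.068, 0.0], [0.068, -0.998, 0.0], [0.0, -0.0, -1.0]]
ft_force: [1.0, -0.6, -1.1]
opening: 0.0389
grasp_force: 30.7
```

jog_arm(motion="-5 -32 0 0 0 0 34; -10 -62 0 0 0 0 34; -14 -90 0 0 0 0 34; -18 -112 0 0 0 0 34; -21 -128 0 0 0 0 34; -22 -136 0 0 0 0 34; -22 -138 0 0 0 0 34; -22 -138 0 0 0 0 34; -22 -138 0 0 0 0 34; -22 -138 0 0 0 0 34")

```text
t: 6.85
tcp_pos: [0.5097, 0.2117, 0.2502]
tcp_rot: [[0.998, 0.066, -0.0], [0.066, -0.998, -0.0], [-0.0, 0.0, -1.0]]
ft_force: [0.5, 0.7, -2.2]
opening: 0.0392
grasp_force: 30.7
```

```bash
python3 - <<'E'
from h import *
s=vision.snapshot("scene")[:,:,::-1]; cv2.imwrite("pics/s5.png",s); cv2.imwrite("pics/c5.png",crop(s,320,60,120,140,4))
st=manip.state(); print(st["t"],st["tcp_pos"],st["tcp_rot"].round(4),st["ft_force"],st["opening"],st["joint_positions"].round(2))
print(1000*st["tcp_rot"].T@(np.array([.509,.2125,.150])-st["tcp_pos"]))
E
```

```text
6.9 [0.50967995 0.21176075 0.25022803] [[ 9.978e-01  6.600e-02 -0.000e+00]
 [ 6.600e-02 -9.978e-01 -2.000e-04]
 [-0.000e+00  2.000e-04 -1.000e+00]] [ 0.11183761  0.00857596 -1.91709892] 0.038952203628973926 [ 0.27  0.39  1.74 -0.    1.01  1.78]
[ -0.62568575  -0.79893026 100.22792174]
```

View pics/c5.png

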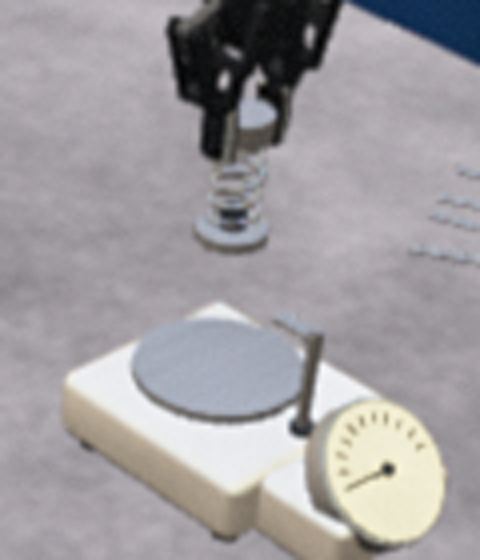

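The spring hangs above the plate and upright, foot at crop (232,232); the plate centre is at (218,367) and the pointer is clear. I'll lower it.

jog_arm(motion="0 0 10 0 0 0 34; -0.5 -0.5 30 0 0 0 34; -0.5 -0.5 50 0 0 0 34; -0.5 -0.5 70 0 0 0 34; -0.5 -0.5 85 0 0 0 34; -0.5 -0.5 93 0 0 0 34; -0.5 -0.5 97 0 0 0 34; -0.5 -0.5 99 0 0 0 34; -0.5 -0.5 100 0 0 0 34; -0.5 -0.5 100 0 0 0 34; -0.5 -0.5 100 0 0 0 34")

```text
t: 8.0
tcp_pos: [0.5091, 0.2129, 0.1507]
tcp_rot: [[0.998, 0.067, 0.001], [0.067, -0.998, 0.0], [0.001, -0.0, -1.0]]
ft_force: [-0.0, 0.4, -1.9]
opening: 0.0392
grasp_force: 30.7
```

jog_arm(motion="0 0 1 0 0 0 34; 0 0 1 0 0 0 34; 0 0 1 0 0 0 34")

```text
t: 8.3
tcp_pos: [0.509, 0.2128, 0.1493]
tcp_rot: [[0.998, 0.067, 0.0], [0.067, -0.998, -0.0], [0.0, 0.0, -1.0]]
ft_force: [0.6, -0.4, -1.5]
opening: 0.0388
grasp_force: 30.7
```

jog_arm(motion="0 0 1 0 0 0 34; 0 0 1 0 0 0 34; 0 0 1 0 0 0 34")

```text
t: 8.6
tcp_pos: [0.5091, 0.2129, 0.1484]
tcp_rot: [[0.998, 0.067, 0.0], [0.067, -0.998, 0.0], [0.0, -0.0, -1.0]]
ft_force: [-0.5, 0.7, -0.4]
opening: 0.0394
grasp_force: 30.9
```

jog_arm(motion="0 0 0.5 0 0 0 34; 0 0 0.5 0 0 0 34; 0 0 0.5 0 0 0 45; 0 0 0.5 0 0 0 55; 0 0 0.5 0 0 0 70; 0 0 0.5 0 0 0 85; 0 0 0.5 0 0 0 85; 0 0 0.5 0 0 0 85; 0 0 0.5 0 0 0 85")

```text
t: 9.5
tcp_pos: [0.5089, 0.2128, 0.1478]
tcp_rot: [[0.998, 0.067, -0.0], [0.067, -0.998, -0.0], [-0.0, 0.0, -1.0]]
ft_force: [-0.2, -1.3, 0.0]
opening: 0.085
grasp_force: 0.0
```

jog_arm(motion="0 0 -4 0 0 0 85; 0 0 -12 0 0 0 85; 0 0 -25 0 0 0 85; 0 0 -40 0 0 0 85; 0 0 -55 0 0 0 85; 0 0 -60 0 0 0 60; 0 0 -60 0 0 0 30; 0 0 -60 0 0 0 0; 0 0 -60 0 0 0 0; 0 0 -60 0 0 0 0; 0 0 -60 0 0 0 0; 0 0 -60 0 0 0 0")

```text
t: 10.7
tcp_pos: [0.5089, 0.2129, 0.2076]
tcp_rot: [[0.998, 0.067, -0.0], [0.067, -0.998, -0.0], [-0.0, 0.0, -1.0]]
ft_force: [0.2, -0.0, 0.3]
opening: -0.0
grasp_force: 0.0
```

```bash
python3 - <<'E'
from h import *
s=vision.snapshot("scene")[:,:,::-1]; cv2.imwrite("pics/s6.png",s); cv2.imwrite("pics/c6.png",crop(s,340,80,80,90,6))
st=manip.state(); print(st["t"],st["tcp_pos"],st["ft_force"],st["opening"])
for n,z in(("captop",.1576),("foot",.07)): print(n,[(round(float(a),2)) for a in proj("scene",[.511,.2128,z])])
E
```

```text
10.75 [0.50891483 0.21284045 0.20759617] [ 0.62965744 -0.38137121 -0.09378081] 5.461321082192692e-05
captop [377.51, 123.32]
foot [374.23, 151.22]
```

View pics/c6.png

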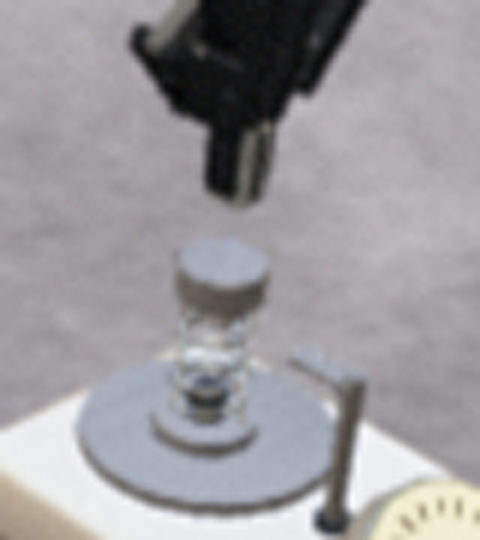

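The spring stands upright and central on the plate (cap top at crop (222,262), foot at (205,422)), and the closed fingers are above it. The pointer finger runs from crop (295,352) to (355,380). I'll average some frames to refine the pointer height.

```bash
python3 - <<'E'
from h import *
A=np.mean([vision.snapshot("scene")[:,:,::-1].astype(np.float32) for _ in range(8)],0).astype(np.uint8)
cv2.imwrite("pics/avg.png",A)
c=crop(A,380,130,33,25,24)
t=np.radians(3.8); ex=np.array([np.cos(t),np.sin(t),0]); ey=np.array([-ex[1],ex[0],0]); o=np.array([.5105,.2128,0])
for z,col in((.128,(0,0,255)),(.131,(0,255,0)),(.134,(255,0,0))):
    q=[proj("scene",o+ex*a+ey*b+[0,0,z+.002]) for a,b in((.078,-.006),(.045,-.006),(.045,.006),(.078,.006))]
    q=((np.array(q)-[380,130]+.5)*24-.5).astype(int); cv2.polylines(c,[q],False,col,1)
cv2.imwrite("pics/c7.png",c[:600,:800])
E
```

```text
(no output)
```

View pics/c7.png

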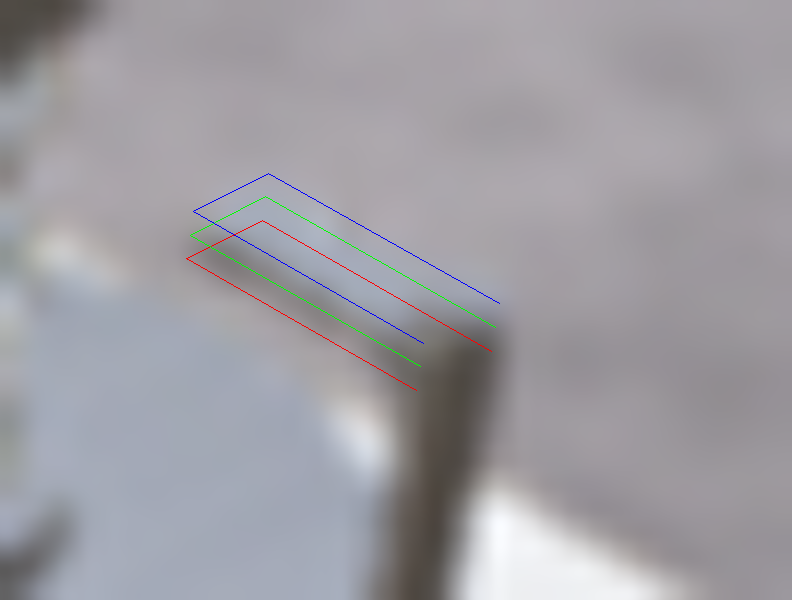

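```bash
python3 - <<'E'
from h import *
A=cv2.imread("pics/avg.png"); L=cv2.cvtColor(A,cv2.COLOR_BGR2GRAY).astype(float); print(L[134:148,388:397].astype(int))
t=np.radians(3.8); ex=np.array([np.cos(t),np.sin(t),0]); ey=np.array([-ex[1],ex[0],0]); o=np.array([.5105,.2128,0])
for z in(.130,.132,.134):
  for nm,b,dz in(("far top edge",.006,.002),("near top edge",-.006,.002),("near bottom edge",-.006,-.002)):
    q=np.array([proj("scene",o+ex*a+ey*b+[0,0,z+dz]) for a in np.linspace(.04,.075,20)])
    print(z,nm,np.interp([390,391,392,393,394],q[:,0],q[:,1]).round(2))
# cap check
c=crop(A,362,112,30,30,1); print(cv2.cvtColor(c,cv2.COLOR_BGR2GRAY)[3:20,13:17])
for a,b in((.02,0),):
  cc=np.array([proj("scene",[.511+.02*np.cos(w),.2128+.02*np.sin(w),.1576]) for w in np.linspace(0,6.28,100)]); print("cap rows",cc[:,1].min(),cc[:,1].max(),"cols",cc[:,0].min(),cc[:,0].max())
E
```

```text
[[166 163 162 165 165 165 165 165 166]
 [166 163 162 164 166 167 168 169 169]
 [167 165 165 166 168 168 167 169 169]
 [169 170 171 170 171 169 167 168 167]
 [168 172 171 172 173 174 167 168 170]
 [156 162 167 170 174 180 166 171 172]
 [133 126 144 159 169 173 168 171 170]
 [151 133 131 138 154 162 171 170 170]
 [167 164 157 144 134 138 160 166 166]
 [169 168 167 161 151 135 141 145 147]
 [167 166 166 166 164 159 153 130 116]
 [166 166 169 172 166 166 164 146 113]
 [167 168 168 169 167 174 180 165 129]
 [168 168 167 166 167 180 206 197 141]]
0.13 far top edge [137.75 138.32 138.89 139.45 140.02]
0.13 near top edge [141.13 141.71 142.28 142.85 143.43]
0.13 near bottom edge [142.55 143.13 143.7  144.28 144.86]
0.132 far top edge [137.04 137.61 138.18 138.74 139.31]
0.132 near top edge [140.42 140.99 141.57 142.14 142.71]
0.132 near bottom edge [141.84 142.42 142.99 143.57 144.14]
0.134 far top edge [136.33 136.9  137.47 138.03 138.6 ]
0.134 near top edge [139.71 140.28 140.85 141.42 142.  ]
0.134 near bottom edge [141.13 141.71 142.28 142.85 143.43]
[[156 156 155 151]
 [157 157 156 155]
 [160 158 156 154]
 [162 160 157 155]
 [165 162 162 161]
 [169 169 168 172]
 [171 170 171 175]
 [170 170 172 175]
 [169 170 173 176]
 [170 173 176 176]
 [172 175 177 178]
 [164 172 176 176]
 [129 145 152 152]
 [ 94  99 101 101]
 [ 86  83  82  81]
 [ 84  81  81  79]
 [ 85  81  77  76]]
cap rows 119.40292813605743 127.3437335826351 cols 369.8406847029133 385.1958211918618
```

jog_arm(motion="0 0 5 0 0 0 0; 0 0 12 0 0 0 0; 0 0 19 0 0 0 0; 0 0 24 0 0 0 0; 0 0 27 0 0 0 0; 0 0 28 0 0 0 0; 0 0 28 0 0 0 0; 0 0 28 0 0 0 0")

```text
t: 11.95
tcp_pos: [0.509, 0.2129, 0.18]
tcp_rot: [[0.998, 0.067, 0.0], [0.067, -0.998, -0.0], [0.0, 0.0, -1.0]]
ft_force: [-0.6, 0.6, 0.4]
opening: 0.0001
grasp_force: 0.0
```

jog_arm(motion="0 0 1 0 0 0 0; 0 0 2 0 0 0 0; 0 0 2 0 0 0 0; 0 0 2 0 0 0 0")

```text
t: 12.35
tcp_pos: [0.509, 0.2129, 0.1778]
tcp_rot: [[0.998, 0.067, 0.0], [0.067, -0.998, -0.0], [0.0, 0.0, -1.0]]
ft_force: [0.2, -0.3, -0.0]
opening: -0.0002
grasp_force: 0.0
```

jog_arm(motion="0 0 1 0 0 0 0; 0 0 2 0 0 0 0; 0 0 2 0 0 0 0; 0 0 2 0 0 0 0")

```text
t: 12.75
tcp_pos: [0.509, 0.2128, 0.1758]
tcp_rot: [[0.998, 0.067, 0.0], [0.067, -0.998, -0.0], [0.0, 0.0, -1.0]]
ft_force: [-0.4, 0.2, 2.3]
opening: -0.0004
grasp_force: 0.8
```

jog_arm(motion="0 0 2 0 0 0 0; 0 0 4 0 0 0 0; 0 0 6 0 0 0 0; 0 0 8 0 0 0 0; 0 0 10 0 0 0 0; 0 0 12 0 0 0 0; 0 0 14 0 0 0 0; 0 0 16 0 0 0 0; 0 0 18 0 0 0 0; 0 0 20 0 0 0 0; 0 0 22 0 0 0 0; 0 0 22 0 0 0 0")

```text
t: 13.95
tcp_pos: [0.5091, 0.2129, 0.1541]
tcp_rot: [[0.998, 0.067, 0.001], [0.067, -0.998, 0.0], [0.001, -0.0, -1.0]]
ft_force: [-1.8, -1.1, 10.8]
opening: 0.0003
grasp_force: 5.3
```

jog_arm(motion="0 0 1 0 0 0 0; 0 0 2 0 0 0 0; 0 0 2 0 0 0 0; 0 0 2 0 0 0 0; 0 0 2 0 0 0 0")

```text
t: 14.45
tcp_pos: [0.5091, 0.2129, 0.1523]
tcp_rot: [[0.998, 0.067, 0.001], [0.067, -0.998, 0.0], [0.001, -0.0, -1.0]]
ft_force: [-2.0, -1.4, 11.1]
opening: 0.0002
grasp_force: 5.7
```

```bash
python3 - <<'E'
from h import *
A=np.mean([vision.snapshot("scene")[:,:,::-1].astype(np.float32) for _ in range(4)],0).astype(np.uint8)
z=np.mean([manip.state()["tcp_pos"][2] for _ in range(5)]); s=manip.state(); print(s["t"],s["tcp_pos"],s["ft_force"],z)
L=cv2.cvtColor(A,cv2.COLOR_BGR2GRAY); print(L[128:144,372:381])
for zz in(.1315,.1328,.134):
  print(zz,max(proj("scene",[.511+.02*np.cos(w),.2128+.02*np.sin(w),zz])[1] for w in np.linspace(0,6.28,100)))
cv2.imwrite("pics/c8.png",crop(A,355,105,90,100,6))
E
```

```text
14.65 [0.50910302 0.2128846  0.1523542 ] [-1.81562487 -1.12397078 10.66317703] 0.1523542024412133
[[ 60  16  21  20  29  67 105  84  51]
 [ 79  27  16  12  21  62  98  82  49]
 [121  71  37  15  27  69  96  74  54]
 [166 136  92  54  58  85  93  72  80]
 [176 169 145 121 109 111 110 111 132]
 [174 175 174 168 156 141 148 166 174]
 [154 160 167 175 177 174 171 172 165]
 [109 115 132 150 159 158 149 136 115]
 [ 95  91  96 100 104  99  96  89  79]
 [ 93  91  85  83  83  78  79  75  74]
 [ 91  90  85  84  82  80  77  76  75]
 [ 91  93  85  82  77  76  76  80  95]
 [ 93 102  92  83  82  87 102 115 139]
 [113 122 115 107 103 114 146 155 156]
 [148 157 161 155 134 126 154 158 142]
 [121 140 151 152 141 125 136 167 160]]
0.1315 135.97834668988045
0.1328 135.55397503777732
0.134 135.1617232145694
```

View pics/c8.png

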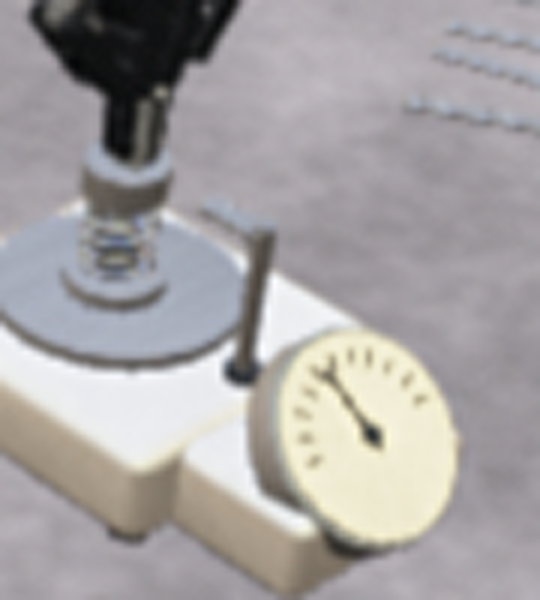

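The cap is pressed almost level with the pointer. Its top's near edge is at row ~135.5 against a target of ~135.55, and the needle reads about 13 N. I'll trim slightly, hold, then rise.

jog_arm(motion="0 0 0.4 0 0 0 0; 0 0 0.4 0 0 0 0; 0 0 0.4 0 0 0 0; 0 0 0.4 0 0 0 0; 0 0 0.4 0 0 0 0; 0 0 0.4 0 0 0 0; 0 0 0.4 0 0 0 0; 0 0 0.4 0 0 0 0; 0 0 0.4 0 0 0 0; 0 0 0.4 0 0 0 0; 0 0 0.4 0 0 0 0; 0 0 0.4 0 0 0 0")

```text
t: 15.85
tcp_pos: [0.5091, 0.2129, 0.152]
tcp_rot: [[0.998, 0.067, 0.001], [0.067, -0.998, 0.0], [0.001, -0.0, -1.0]]
ft_force: [-2.1, -1.3, 11.8]
opening: -0.0
grasp_force: 5.7
```

jog_arm(motion="0 0 0 0 0 0 0; 0 0 0 0 0 0 0; 0 0 0 0 0 0 0; 0 0 0 0 0 0 0; 0 0 0 0 0 0 0; 0 0 0 0 0 0 0; 0 0 0 0 0 0 0; 0 0 0 0 0 0 0; 0 0 0 0 0 0 0; 0 0 0 0 0 0 0; 0 0 0 0 0 0 0; 0 0 0 0 0 0 0")

```text
t: 17.05
tcp_pos: [0.5091, 0.2129, 0.152]
tcp_rot: [[0.998, 0.067, 0.001], [0.067, -0.998, 0.0], [0.001, -0.0, -1.0]]
ft_force: [-2.3, -0.8, 11.2]
opening: 0.0002
grasp_force: 5.7
```

jog_arm(motion="0 0 0 0 0 0 0; 0 0 0 0 0 0 0; 0 0 0 0 0 0 0; 0 0 0 0 0 0 0; 0 0 0 0 0 0 0; 0 0 0 0 0 0 0")

```text
t: 17.65
tcp_pos: [0.5091, 0.2129, 0.152]
tcp_rot: [[0.998, 0.067, 0.001], [0.067, -0.998, 0.0], [0.001, -0.0, -1.0]]
ft_force: [-2.2, -0.3, 12.0]
opening: 0.0
grasp_force: 5.7
```

jog_arm(motion="0 0 -1 0 0 0 0; 0 0 -3 0 0 0 0; 0 0 -5 0 0 0 0; 0 0 -7 0 0 0 0; 0 0 -9 0 0 0 0; 0 0 -11 0 0 0 0; 0 0 -13 0 0 0 0; 0 0 -15 0 0 0 0; 0 0 -17 0 0 0 0; 0 0 -19 0 0 0 0; 0 0 -21 0 0 0 0; 0 0 -22 0 0 0 0")

```text
t: 18.85
tcp_pos: [0.509, 0.2129, 0.1735]
tcp_rot: [[0.998, 0.067, 0.0], [0.067, -0.998, -0.0], [0.0, 0.0, -1.0]]
ft_force: [0.6, 0.1, 2.9]
opening: -0.0
grasp_force: 1.3
```

jog_arm(motion="0 0 -1 0 0 0 0; 0 0 -2 0 0 0 0; 0 0 -3 0 0 0 0; 0 0 -5 0 0 0 0; 0 0 -10 0 0 0 0; 0 0 -20 0 0 0 0; 0 0 -40 0 0 0 0; 0 0 -60 0 0 0 0; 0 0 -75 0 0 0 0; 0 0 -80 0 0 0 0; 0 0 -80 0 0 0 0; 0 0 -80 0 0 0 0")

```text
t: 20.05
tcp_pos: [0.5087, 0.2128, 0.2529]
tcp_rot: [[0.998, 0.067, -0.001], [0.067, -0.998, -0.0], [-0.001, 0.0, -1.0]]
ft_force: [0.0, 0.1, -0.7]
opening: -0.0
grasp_force: 0.0
```

```bash
python3 - <<'E'
from h import *
s=vision.snapshot("scene")[:,:,::-1]; cv2.imwrite("pics/c9.png",s)
st=manip.state(); print(st["t"],st["tcp_pos"],st["ft_force"])
E
```

```text
20.1 [0.50864224 0.21275616 0.25267513] [-0.0472612  -0.24316465 -0.01126549]
```

View pics/c9.png

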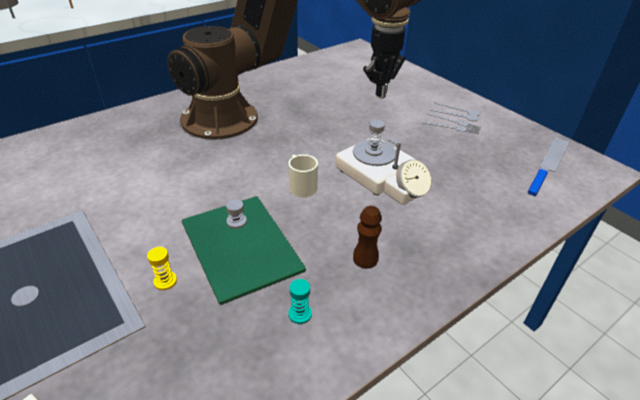

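The spring stands on the plate at (377,140), the gripper is clear of it, and the short spring (235,212), mill and mug haven't moved.

```bash
python3 -c "
from plant import manip
print(manip.sign_off())"
```

```text
the job is handed in; nothing more can be done
None
```

I stood the tall spring on the scale plate, pressed its cap to the pointer's height (within about 1 mm by camera) at about 12 N (about 14 N on the dial with its own weight), held it for about 3 s, let it come up and left it standing, then handed the job in at about 20 s.

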